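# Pump up the resin pressure pot

### The arm

A 6-joint arm with a two-finger parallel gripper is mounted at the origin on the work surface. World frame = base frame: x ahead of the robot, y to its left, z up, the work surface at z = 0. Lengths are in m, angles in rad, forces in N, time in s.
With the tool pointing down it reaches from about 0.425 to 0.95 m from the base axis. Payload 3.5 kg.
Tool frame: the origin (TCP) lies on the mounting face of the last link; the fingertips stand 173 mm ahead of it and the grasp point (between the pads) lies 155 mm ahead of it (env.tip_reach is the distance from the TCP to the fingertips, in m); z points along the fingers, y is the line along which they close (so a half turn about z gives the same grasp; the last joint's range is limited). The gripper opens to 85 mm and grips with 20 to 120 N. Pads are 22 mm wide; open, the fingers measure 114 mm over their backs; the gripper's body (76 mm by 85 mm) begins 54 mm behind the grasp point. The pads swing forward as they close: fully open they stand 13 mm farther back than shut.
Start: joints at [1.199, 0.286, 1.577, -0, 1.279, -0.15], TCP at [0.148, 0.658, 0.405] pointing down, gripper open.
Joint ranges: [-2.77, 2.77], [-0.9, 2.22], [0.21, 2.48], [-1.53, 4.67], [0.24, 2.81], [-2.84, 2.84]. Speed limits (rad/s): [2.79, 2.79, 3.14, 3.14, 3.14, 3.14].

### API

Orientations are given as a unit quaternion [x, y, z, w].
In Python, from bench import env gives the robot as it stands.
- The arm moves only by the shell command python3 -m inch 'ROWS' [OPENING] [FORCE]. ROWS is JSON, a list of rows, each a list of 6 numbers: the shift along the tool's x, y, z in cm, then the turn, a rotation vector about the tool's x, y, z in rad. A call has 1 to 8 rows; each row shifts and turns the commanded pose from where the row before left it, along the tool's axes as they then stand; what a row does not reach is not made up. A row lasts 1/8 s, in which the tool goes at most 62.5 mm and 10.7 degrees, less where a joint would pass 70% of its speed; a pose out of reach is approached as far as the arm can. A call with a gripper value outside its range is refused whole. OPENING is the gripper command: -1 is shut, 1 is fully open, values between are in proportion, set as the call begins (- or left out, the last holds). The fingers move at their own pace and stop on an object; FORCE is the grip in N (left out, the last holds). Time passes only in rows, so rows that do not move let the fingers close. It gives the time, the measured TCP pose, the force, the opening and the grip force at its end, in the units of the state.
- env.observe(): the state, without advancing time (a new reading comes with each control period).
- env.snapshot(name): name is "side" or "top" or "wrist"; returns the picture (480x640x3 uint8, blue, green, red); there is no depth.
- env.calibration(name): a dict with "fx", "fy", "cx", "cy" (pixels), "R" (3x3) and "t" (3): a world point X has camera coordinates R X + t. Camera axes: x right, y down, z forward; pixel columns grow to the right and rows downward; lengths in m; the calibration is good to about 2 mm. A picture is of the moment at which its call begins: read the wrist's pose just before it. calibration takes no time and is no camera call; for the wrist camera it gives the pose at the moment of the call.
- env.job_done(): hands the job in; it is judged then, once.
Trained networks look in the newest picture that a camera, given by its name, has taken for a name from the list of things; names that differ only in an ending like _2 or _b are one class to them, and where a whole thing is asked for, a point or a joint stands for the part that bears it (a point fixed in the world has none). Each returns a list of dicts, best first, with "score" (0 to 1); they miss things now and then, are a little off and sometimes report something else, mostly with a low value. They report only what shows in the picture. A call takes as long as a camera call.
- env.look_for(thing, camera): "rect" ([left, top, width, height] in pixels, round what is visible of it).
- env.masks_of(thing, camera): "pixels" (480x640 bool, what is visible of it) and "rect" ([left, top, width, height] in pixels, round what is visible of it).
The state is a dict: "t": time; "q": joint angles; "qd": joint speeds; "joint_torque": joint torques, N m; "position": TCP position; "tool_rot": TCP orientation; "wrist_force": force on the tool from outside, world axes, zero at the start; "torque": the same for the moment, N m; "grip_width": finger opening in m; "grip_force": force on a finger pad.
Only numpy, scipy, OpenCV 4.12 (cv2) and the standard library are available. Lean on these libraries where they do the work, as an engineer would, in place of code of your own. Each camera call takes 0.05 s, during which the arm holds its last target. There are 200 camera calls.

### The job

Bring the small resin pressure pot up to pressure: with the fingertips press the blue pump plunger down and let it spring back up, again and again, until the red indicator pin in the pot's lid has popped fully out of its brass collar and its whole green foot band shows; then leave the plunger up. Do not touch the pin, do not lift, tip or shove the pot, and leave the pliers, the bead jar and the bead box where they lie.

Things in the scene. Friction and masses are not known exactly. Their poses are not given: they have to be found in the camera images.
- pot: Free-standing unit, about 3.5 kg, any yaw, under 137 mm tall: grey base plate 150 mm (x) by 260 mm (y), 12 thick; pot with dark lid (132 mm diameter, axis at y = +55 mm, top 104 mm up, four black knobs to 117 mm, brass collar amid them to 110 mm); steel pump barrel (40 mm diameter, axis at y = -85 mm, to 86 mm). Origin: centre of the plate's underside, z up.
- plunger_top (a point): Centre of the flat top face of the blue round plunger cap, 52 mm in diameter and 14 mm thick, on an upright steel rod. With the plunger up it lies 134 mm above the table at (0, -85 mm) in the pot unit's frame; it moves down with the plunger.
- plunger (a joint): How far the plunger is pressed down: 0 is up, 0.030 m is the bottom stop. A spring brings it back up by itself; pressing takes about 5 N at the top and 10 N at the bottom.
- pin (a joint): How far the indicator pin stands out: 0 in, 0.024 m fully out, at its stop. Starts at 0 to 0.009 m. Each down stroke of the plunger raises it by about 0.18 of the stroke (5 mm for a full one); it stays there while the plunger comes up. Strokes of any length add up; at its stop further strokes do no harm.
- pin_top (a point): Centre of the top of the indicator pin, 12 mm in diameter, red, with a green band 6 mm tall at its foot, wholly visible only when fully out. It rises from the brass collar in the lid's centre, at (0, +55 mm) in the pot unit's frame: 112 mm above the table when in, 136 mm when fully out.
- pliers: Bystander: red-handled pliers lying flat, 155 mm long, 55 mm wide, 14 mm tall. Origin on the table near the middle, jaws along its +x.
- bead_jar: Bystander: upright amber glass jar with a white cap, 48 mm in diameter, 60 mm tall. Origin: centre of its underside.
- bead_box: Bystander: open clear bead box with eight compartments, 65 mm (x) by 130 mm (y) by 22 mm tall. Origin: centre of its underside.

How it is judged:
At the end, for the whole second after the job is handed in: The indicator pin stands at least 22 of its 24 mm out, the plunger is back up (within 3 mm), and the pot, pliers, bead jar and bead box rest upright within 20 mm of where they stood (value of joint pin above 0.022 m and value of joint plunger below 0.003 m and linear speed of pot below 0.01 m/s and distance of each of pot, pliers, bead_jar, bead_box from where it was at the start of the episode below 0.02 m and angle between pot's own z axis and vertical below 0.05 rad and angle between bead_jar's own z axis and vertical below 0.1 rad); the robot touches nothing.
It fails at once if the indicator pin is touched (contact force between pin and the fingers above 0.5 N or contact force between pin and the arm above 0.5 N).
It fails at once if the pot is lifted by more than 10 mm (height (world z) of pot above 0.01 m).
It fails at once if the pot is tipped by more than 0.15 rad (angle between pot's own z axis and vertical above 0.15 rad).
It fails at once if the pot is shoved by more than 20 mm (distance of pot from where it was at the start of the episode above 0.02 m).
It fails at once if a bystander is moved by more than 20 mm (distance of any of pliers, bead_jar, bead_box from where it was at the start of the episode above 0.02 m).
It also fails if it takes over 38 s, if anything falls off the work surface, if the arm or the gripper's body presses on something with over 40 N, if the wrist force passes 120 N, or if a joint passes its speed limit or range.

## Working session

There is one attempt and no reset: what is moved stays moved. The work goes in short steps, Python scripts to look and compute and a shell command to move; the robot and the scene stay as the last step left them, time stands still between calls to the robot, and variables do not carry over. Pictures are saved under pics/ and viewed, at most 10 in all, crops included, and the job is handed in when it is done.

```bash
mkdir -p pics; cat > h.py <<'E'
import numpy as np, cv2
from bench import env
def ray(cam,u,v,z):
    c=env.calibration(cam);R=np.array(c["R"]);t=np.array(c["t"])
    d=R.T@np.array([(u-c["cx"])/c["fx"],(v-c["cy"])/c["fy"],1]);o=-R.T@t
    return o+d*(z-o[2])/d[2]
def proj(cam,X):
    c=env.calibration(cam);p=np.array(c["R"])@np.array(X)+np.array(c["t"])
    return c["fx"]*p[0]/p[2]+c["cx"],c["fy"]*p[1]/p[2]+c["cy"]
def cen(m):
    v,u=np.nonzero(m);return u.mean(),v.mean()
E
python3 - <<'E'
from h import *
a=env.snapshot("top");b=env.snapshot("side")
cv2.imwrite("pics/top.png",a);cv2.imwrite("pics/side.png",b)
for n,z in [("plunger_top",.127),("pin_top",.115),("pot",.05),("pliers",.007),("bead_jar",.06),("bead_box",.01)]:
  for cam in ("top","side"):
    for r in env.masks_of(n,cam)[:2]:
        u,v=cen(r["pixels"]);print(n,cam,round(r["score"],2),np.round(r["rect"]),round(u),round(v),ray(cam,u,v,z).round(3))
o=env.observe();print(o["t"],o["position"],o["tool_rot"],o["grip_width"],env.tip_reach)
E
```

```text
plunger_top top 0.73 [316. 192.  26.  32.] 328 206 [0.64  0.053 0.127]
plunger_top side 0.76 [275. 222.  30.  26.] 288 232 [0.637 0.054 0.127]
pin_top side 0.51 [365. 220.   5.  14.] 368 226 [ 0.512 -0.008  0.115]
pot top 0.97 [286. 184. 122. 155.] 347 260 [0.557 0.016 0.05 ]
pot top 0.53 [247. 232.  28.  25.] 264 245 [0.583 0.169 0.05 ]
pot side 0.87 [262. 206. 152. 105.] 338 261 [0.554 0.029 0.05 ]
pliers top 0.85 [388. 201.  39.  74.] 409 232 [ 0.619 -0.109  0.007]
pliers side 0.67 [294. 206.  42.  23.] 315 218 [ 0.637 -0.107  0.007]
pliers side 0.17 [264. 206. 149. 106.] 338 261 [ 0.562 -0.006  0.007]
bead_jar top 0.79 [250. 232.  28.  25.] 264 245 [0.582 0.168 0.06 ]
bead_jar side 0.77 [284. 305.  31.  44.] 299 328 [0.578 0.189 0.06 ]
bead_box top 0.81 [274. 286.  55.  80.] 300 326 [0.437 0.102 0.01 ]
bead_box side 0.57 [350. 293.  89.  55.] 395 321 [0.434 0.102 0.01 ]
0.7 [0.14846222 0.65846824 0.4047687 ] [1.10687545e-01 9.93855254e-01 4.12673317e-05 6.81945441e-06] 0.08552061479917872 0.1734
```

View pics/top.png

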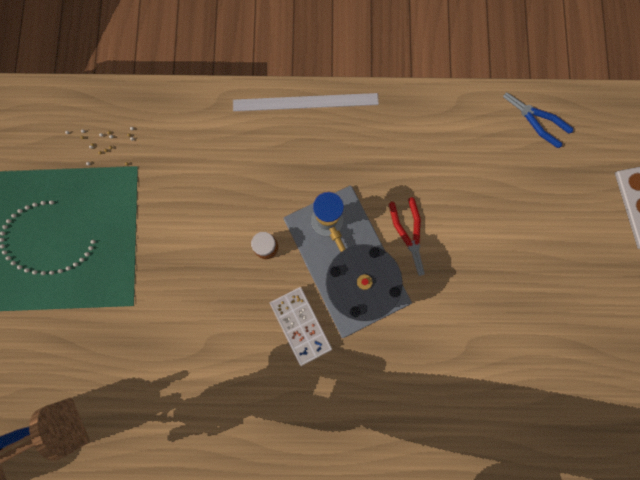

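View pics/side.png

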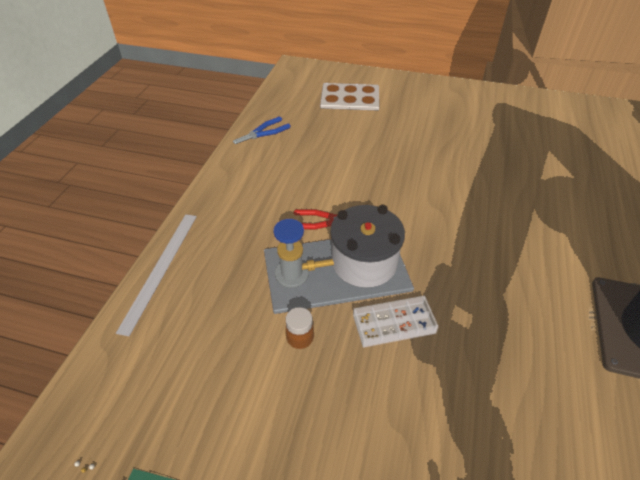

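The top view shows the blue cap at about (328,207) and the pin at (365,282). In the side view the cap is at (288,232) and the pin at (368,226). Both cameras put the plunger near (0.64, 0.053), so I'm moving over it with the gripper shut.

```bash
python3 -m inch '[[-4.7,-3.7,0.3,0,0,0],[-4.7,-3.7,0.3,0,0,0],[-4.7,-3.7,0.3,0,0,0],[-4.7,-3.7,0.3,0,0,0],[-4.7,-3.7,0.3,0,0,0],[-4.7,-3.7,0.3,0,0,0],[-4.7,-3.7,0.3,0,0,0],[-4.7,-3.7,0.3,0,0,0]]' -1
python3 -m inch '[[-4.7,-3.7,0.3,0,0,0],[-4.7,-3.7,0.3,0,0,0],[-4.7,-3.7,0.3,0,0,0],[-4.7,-3.7,0.3,0,0,0],[-4.7,-3.7,0.3,0,0,0],[0,0,0,0,0,0],[0,0,0,0,0,0]]'
python3 - <<'E'
from h import *
from scipy.spatial.transform import Rotation as Ro
o=env.observe();print(o["t"],o["position"],o["tool_rot"],o["grip_width"],o["q"])
for n in ("wrist","side"):
  im=env.snapshot(n);cv2.imwrite("pics/%s2.png"%n,im)
  for r in env.masks_of("plunger_top",n)[:1]:
    u,v=cen(r["pixels"]);X=ray(n,u,v,.132);print(n,r["score"],r["rect"],X)
    print(Ro.from_quat(o["tool_rot"]).inv().apply(X-o["position"])*100)
  tip=o["position"]+Ro.from_quat(o["tool_rot"]).apply([0,0,.1734]);print("tip",tip,proj(n,tip))
cv2.imwrite("pics/both2.png",np.hstack([cv2.resize(cv2.imread("pics/wrist2.png"),(400,300)),cv2.imread("pics/side2.png")[100:400,150:550]]))
E
```

```text
t: 1.7
position: [0.451, 0.2853, 0.3811]
tool_rot: [0.111, 0.994, 0.0, 0.0]
wrist_force: [1.2, 0.3, 0.1]
grip_width: -0.0001
grip_force: 0.0
t: 2.58
position: [0.6385, 0.0549, 0.3655]
tool_rot: [0.111, 0.994, 0.0, -0.0]
wrist_force: [-0.1, 0.2, -0.2]
grip_width: 0.0003
grip_force: 0.0
2.575 [0.63848266 0.0548866  0.36545843] [ 1.10944126e-01  9.93826518e-01  1.96218014e-04 -4.63903058e-04] 0.0002894905239154225 [-7.24061855e-02  2.45464520e-01  1.69995673e+00  4.59839122e-04
  1.19708334e+00 -1.42102457e+00]
wrist 0.87 [275.6, 214.7, 91.3, 74.4] [0.63458977 0.05574631 0.132     ]
[ 3.76121130e-01 -8.69224990e-03  2.33462153e+01]
tip [0.63833033 0.05497207 0.19205852] (np.float64(319.6283408726348), np.float64(300.0830285546237))
side 0.91 [276.0, 218.7, 30.7, 33.7] [0.63411815 0.05850502 0.132     ]
[ 0.48295648  0.24998699 23.34639277]
tip [0.63833033 0.05497207 0.19205852] (np.float64(285.10330858274364), np.float64(204.38980844689314))
```

View pics/both2.png

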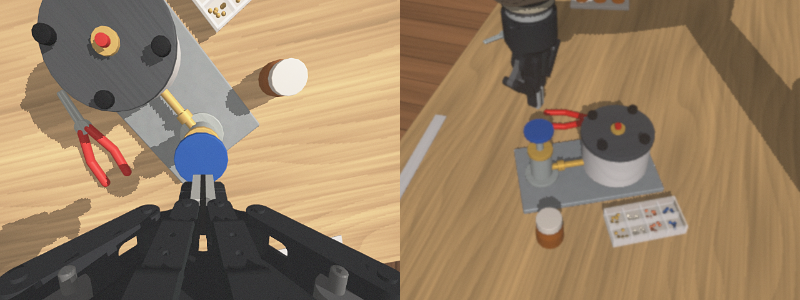

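The wrist view shows the blue cap directly under the closed fingertips, with only a few mm of offset. I'm descending and doing a first stroke.

```bash
python3 -m inch '[[0.2,0.1,2,0,0,0],[0,0,2,0,0,0],[0,0,1,0,0,0],[0,0,1.2,0,0,0],[0,0,1.2,0,0,0],[0,0,1.2,0,0,0],[0,0,0,0,0,0],[0,0,0,0,0,0]]'
python3 - <<'E'
from h import *
im=env.snapshot("side");cv2.imwrite("pics/s3.png",cv2.resize(im[170:320,240:440],None,fx=3,fy=3))
E
```

```text
t: 3.78
position: [0.6368, 0.0564, 0.281]
tool_rot: [0.111, 0.994, -0.0, -0.001]
wrist_force: [-5.8, 0.1, 7.4]
grip_width: -0.0002
grip_force: 4.1
```

View pics/s3.png

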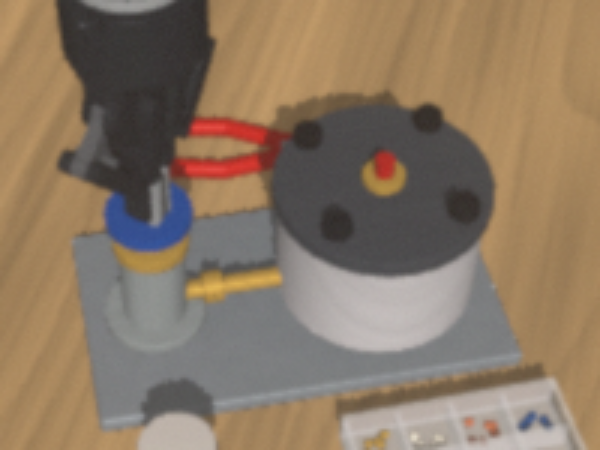

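The plunger is down about 26 mm with the fingertips on the cap, and the pin has risen slightly. Next come repeated strokes.

```bash
python3 -m inch '[[0,0,-1.6,0,0,0],[0,0,-1.6,0,0,0],[0,0,0,0,0,0],[0,0,1.1,0,0,0],[0,0,1.1,0,0,0],[0,0,1.1,0,0,0],[0,0,0,0,0,0]]'
python3 -m inch '[[0,0,-1.6,0,0,0],[0,0,-1.6,0,0,0],[0,0,0,0,0,0],[0,0,1.1,0,0,0],[0,0,1.1,0,0,0],[0,0,1.0,0,0,0],[0,0,0,0,0,0]]'
python3 -m inch '[[0,0,-1.6,0,0,0],[0,0,-1.6,0,0,0],[0,0,0,0,0,0],[0,0,1.1,0,0,0],[0,0,1.1,0,0,0],[0,0,1.0,0,0,0],[0,0,0,0,0,0]]'
python3 -m inch '[[0,0,-1.6,0,0,0],[0,0,-1.6,0,0,0],[0,0,0,0,0,0]]'
python3 - <<'E'
from h import *
im=env.snapshot("side");cv2.imwrite("pics/s4.png",cv2.resize(im[170:320,240:440],None,fx=3,fy=3))
E
```

```text
t: 4.7
position: [0.6379, 0.0561, 0.2791]
tool_rot: [0.111, 0.994, 0.0, 0.002]
wrist_force: [-0.1, 0.1, 8.0]
grip_width: -0.0001
grip_force: 4.3
t: 5.58
position: [0.6371, 0.0562, 0.2784]
tool_rot: [0.111, 0.994, 0.0, -0.0]
wrist_force: [-0.2, 0.0, 10.0]
grip_width: 0.0
grip_force: 4.4
t: 6.45
position: [0.637, 0.0563, 0.2783]
tool_rot: [0.111, 0.994, 0.0, -0.0]
wrist_force: [-0.9, -0.3, 8.5]
grip_width: 0.0001
grip_force: 4.2
t: 6.82
position: [0.6368, 0.0563, 0.3102]
tool_rot: [0.111, 0.994, -0.0, -0.0]
wrist_force: [0.1, 0.8, -0.1]
grip_width: -0.0003
grip_force: 0.0
```

View pics/s4.png

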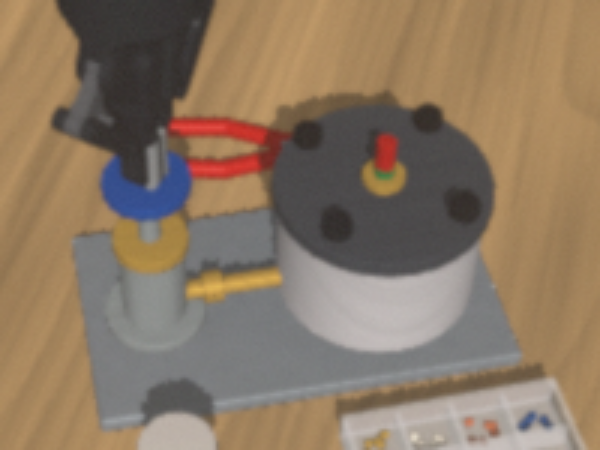

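The green band at (383,173) is only starting to show, and the pot hasn't moved. I'll add three strokes (extra ones are harmless), then retreat.

```bash
python3 -m inch '[[0,0,1.1,0,0,0],[0,0,1.1,0,0,0],[0,0,1.0,0,0,0],[0,0,0,0,0,0],[0,0,-1.6,0,0,0],[0,0,-1.6,0,0,0],[0,0,0,0,0,0]]'
python3 -m inch '[[0,0,1.1,0,0,0],[0,0,1.1,0,0,0],[0,0,1.0,0,0,0],[0,0,0,0,0,0],[0,0,-1.6,0,0,0],[0,0,-1.6,0,0,0],[0,0,0,0,0,0]]'
python3 -m inch '[[0,0,1.1,0,0,0],[0,0,1.1,0,0,0],[0,0,1.0,0,0,0],[0,0,0,0,0,0],[0,0,-1.6,0,0,0],[0,0,-1.6,0,0,0],[0,0,0,0,0,0]]'
python3 -m inch '[[0,0,-2,0,0,0],[0,0,-3,0,0,0],[0,0,-3,0,0,0],[0,0,0,0,0,0],[0,0,0,0,0,0]]'
python3 - <<'E'
from h import *
im=env.snapshot("side");cv2.imwrite("pics/s5.png",cv2.resize(im[170:320,240:440],None,fx=4,fy=4,interpolation=2))
E
```

```text
t: 7.75
position: [0.6369, 0.0562, 0.3107]
tool_rot: [0.111, 0.994, 0.0, 0.0]
wrist_force: [0.1, 0.5, -0.0]
grip_width: -0.0
grip_force: 0.0
t: 8.62
position: [0.6369, 0.0562, 0.3104]
tool_rot: [0.111, 0.994, -0.0, 0.0]
wrist_force: [-0.1, 0.4, -0.1]
grip_width: 0.0002
grip_force: 0.0
t: 9.5
position: [0.6368, 0.0562, 0.3103]
tool_rot: [0.111, 0.994, -0.0, -0.0]
wrist_force: [0.2, 0.1, -0.6]
grip_width: 0.0002
grip_force: 0.0
t: 10.12
position: [0.6365, 0.0563, 0.3892]
tool_rot: [0.111, 0.994, -0.0, -0.001]
wrist_force: [-0.5, 0.3, -0.5]
grip_width: -0.0
grip_force: 0.0
```

View pics/s5.png

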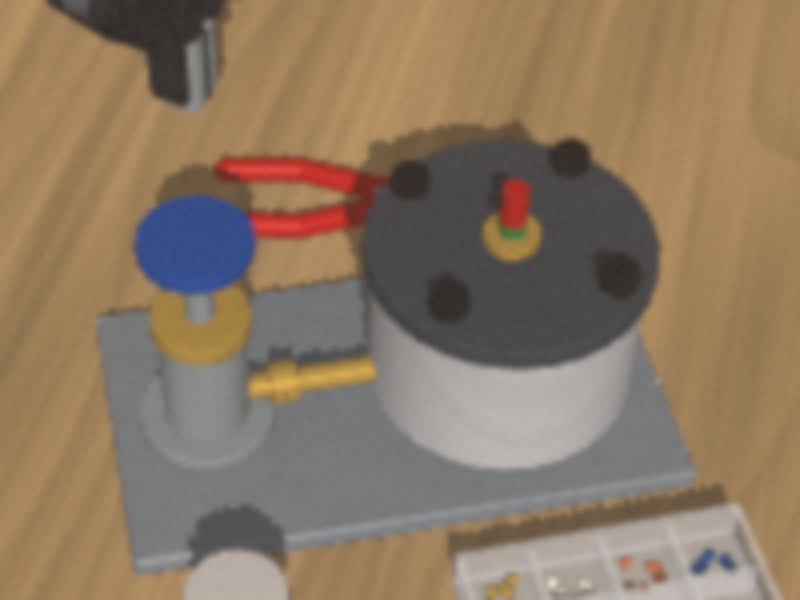

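The pin's top is at the same image row as before the last three strokes, so it is at its stop. The green band shows above the collar at (512,233), and its size fits the expected 6 mm. The plunger is up, the pot hasn't moved and the gripper is clear.

```bash
python3 -c "
from bench import env
print(env.job_done())"
```

```text
the job is handed in; nothing more can be done
None
```

I handed the job in at about 10 s of the 38 s allowed: after 7 strokes the final picture shows the pin at its stop with the green band out, the plunger back up and the pot unmoved; the bystanders look undisturbed, and no verdict came back.

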